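# Close up the tea chest

## Robot

A 6-joint arm with a two-finger parallel gripper is mounted at the origin on the work surface. World frame = base frame: x ahead of the robot, y to its left, z up, the work surface at z = 0. Lengths are in m, angles in rad, forces in N, time in s.
With the tool pointing down it reaches from about 0.25 to 0.775 m from the base axis. Payload 8.9 kg.
Tool frame: the origin (TCP) lies midway between the tips of the shut fingers; the grasp point (between the pads) lies 19 mm behind it (tcp_to_grasp is the distance from the TCP to the grasp point, in m); z points along the fingers, y is the line along which they close (so a half turn about z gives the same grasp; the last joint's range is limited). The gripper opens to 85 mm and grips with 20 to 120 N. Pads are 22 mm wide; open, the fingers measure 114 mm over their backs; the gripper's body (76 mm by 85 mm) begins 54 mm behind the grasp point. The pads swing forward as they close: fully open they stand 13 mm farther back than shut.
Start: joints at [1.05, 0.291, -0.153, 1.127, 0, 1.431], TCP at [0.196, 0.487, 0.231] pointing down, gripper open.
Joint ranges: [-2.52, 2.52], [-0.91, 1.74], [-1.3, 1.37], [-1.96, 2.02], [-1.52, 1.47], [-3.14, 3.14]. Speed limits (rad/s): [2.22, 2.22, 2.79, 3.14, 3.14, 3.14].

## Interface

Orientations are given as a unit quaternion [x, y, z, w].
In Python, from bench import * gives the robot as it stands.
- The arm moves only by the shell command python3 -m inch 'ROWS' [FORCE]. ROWS is JSON, a list of rows, each an object of numbers: "dx", "dy", "dz": the shift along the tool's x, y, z scaled (see below); "turn": the turn about the tool's z scaled (see below); "hand": the opening, from 0 (shut) to 1 (fully open). In form: [{"dx": .., "dy": .., "dz": .., "turn": .., "hand": ..}, ...]. A call has 1 to 12 rows; each row is the pose to reach, as a shift and turn from the pose commanded when the call began, along the tool's axes at that moment; what a row does not reach only later rows make up. The controller multiplies each number of a shift by 0.2 m and each number of a turn by 30 degrees. A row lasts 1/8 s, in which the tool goes at most 62.5 mm and 10.7 degrees, less where a joint would pass 70% of its speed; a pose out of reach is approached as far as the arm can. A call with a number of a shift or a turn outside -1 to 1 is refused whole. A call with a gripper value outside its range is refused whole. The fingers move at their own pace and stop on an object; FORCE is the grip in N (left out, the last holds). Time passes only in rows, so rows that repeat a pose let the fingers close. It gives the time, the measured TCP pose, the force, the opening and the grip force at its end, in the units of the state.
- get_state(): the state, without advancing time (a new reading comes with each control period).
- capture(name): name is "scene" or "top"; returns a dict with "image" (480x640x3 uint8, blue, green, red), "mtx" (3x3 intrinsics, pixels), "origin" and "rotation" of the camera in the world. Camera axes: x right, y down, z forward; pixel columns grow to the right and rows downward; lengths in m; the calibration is good to about 2 mm. A picture is of the moment at which its call begins. There is no depth.
- hand_in(): hands the job in; it is judged then, once.
The state is a dict: "clock": time; "qpos": joint angles; "qvel": joint speeds; "joint_torque": joint torques, N m; "ee_pos": TCP position; "orientation": TCP orientation; "wrist_force": force on the tool from outside, world axes, zero at the start; "wrist_torque": the same for the moment, N m; "gripper_width": finger opening in m; "finger_force": force on a finger pad.
Only numpy, scipy, OpenCV 4.12 (cv2) and the standard library are available. Lean on these libraries where they do the work, as an engineer would, in place of code of your own. Each camera call takes 0.05 s, during which the arm holds its last target. There are 200 camera calls.

## Task

Close up the little tea chest: push its open drawer fully home past its catch, and slide the askew wooden lid until it lies square on the chest with its edges flush all round. The small blue cup rides on the lid: leave it standing there, and don't shove or knock over the other things on the counter.

Things in the scene. Friction and masses are not known exactly. Their poses are not given: they have to be found in the camera images.
- chest: Tea chest of medium-brown wood, fixed to the counter: 130 mm deep (its x) by 180 mm wide (its y) by 90 mm high, an open shallow tray on top with walls 10 mm thick, and one drawer in its front (-x) face. Origin: centre of its underside; z up. The front face above the drawer panel (z 61 to 90 mm) and the other three faces (z 0 to 90 mm) are plain upright walls.
- drawer (a joint): How far the drawer is open, m: 0 is fully home, 0.085 is the end of its travel; it slides along the chest's -x. A sprung ball catch has to be pushed past over the last 12 mm or so (about 5 N) and then holds the drawer home.
- drawer_front (a point): Centre of the drawer's front panel (pale wood, 176 mm wide along y, 12 mm thick, from 5 to 61 mm above the counter), on its outer face, 38 mm above the counter; with the drawer home the panel lies against the chest's front, so that this face stands 12 mm out from it. A round brass knob, 20 mm across, stands 16 mm out from it here.
- lid: Flat pale wooden lid, loose, without any knob: 130 mm (its x) by 180 mm (its y), the same outline as the chest, 14 mm thick, about 0.26 kg, lying askew on the chest's top. Two thin dark lines run along its x. Origin: centre of its underside, 90 mm above the counter when on the chest.
- cup: Small blue ceramic cup, 60 mm across, 45 mm high, standing loose near the middle of the lid. Origin: centre of its underside.
- jar: Bystander: white ceramic jar sealed by a wooden lid, 88 mm across, 134 mm high with its knob. Origin: centre of its underside.
- bottle: Bystander: yellow plastic squeeze bottle with a red nozzle on a round dark wooden stand, 82 mm across at the foot and 62 mm above it, 195 mm high. Origin: centre of its underside.
- tin: Bystander: green tea tin with a brass cap, 87 mm across, 137 mm high. Origin: centre of its underside.
- strainer: Bystander: stainless mesh strainer, upside down on the pale blue ridged silicone mat at the left, bowl 124 mm across and 48 mm high, its handle reaching 150 mm along its -y. Origin: centre of its rim.
- mug: Bystander: terracotta mug near a front corner of the chest, 82 mm across, 90 mm high, handle reaching about 75 mm from its axis at its +y. Origin: centre of its underside.
- pot: Bystander: squat amber honey pot with a black lid near the other front corner, 72 mm across, 66 mm high. Origin: centre of its underside.
Things that resemble listed ones, but are neither listed nor needed, are in the scene too. There is more than one size of the lid; the job needs the middle-sized.

How it is judged:
By the outcome, as a careful person would: the job done as asked, in the order asked, and still so for the second after the job is handed in, with the robot touching nothing.
It also fails if it takes over 64 s, if anything falls off the work surface, if the arm or the gripper's body presses on something with over 40 N, if the wrist force passes 120 N, or if a joint passes its speed limit or range.

## Working session

There is one attempt and no reset: what is moved stays moved. The work goes in short steps, Python scripts to look and compute and a shell command to move; the robot and the scene stay as the last step left them, time stands still between calls to the robot, and variables do not carry over. Pictures are saved under pics/ and viewed, at most 10 in all, crops included, and the job is handed in when it is done.

```bash
mkdir -p pics; ls; python3 - <<'E'
from bench import *
import cv2,pickle
s=get_state();print({k:s[k] for k in('clock','ee_pos','orientation','gripper_width','wrist_force')})
for n in("scene","top"):
    c=capture(n);cv2.imwrite(f"pics/{n}0.png",c["image"]);pickle.dump(c,open(f"{n}0.pkl","wb"));print(n,c["mtx"],c["origin"],c["rotation"])
E
```

```text
pics
{'clock': 0.0, 'ee_pos': array([0.19539811, 0.48683201, 0.23074991]), 'orientation': array([ 1.89750141e-01,  9.81832210e-01, -5.94529443e-04, -2.04453425e-04]), 'gripper_width': 0.08555810204387916, 'wrist_force': array([-0.04634024, -0.45337699, -0.23008217])}
scene [[442.609656     0.         320.08256416]
 [  0.         442.609656   242.89962979]
 [  0.           0.           1.        ]] [ 1.10157347 -0.48656478  0.73243247] [ 0.83654131  0.30679991 -0.16776705 -0.42181355]
top [[481.10699693   0.         325.52331523]
 [  0.         481.10699693 246.9021099 ]
 [  0.           0.           1.        ]] [0.39440737 0.15171485 1.23427985] [-0.7012375   0.71073587 -0.03488769  0.04362722]
```

View pics/scene0.png

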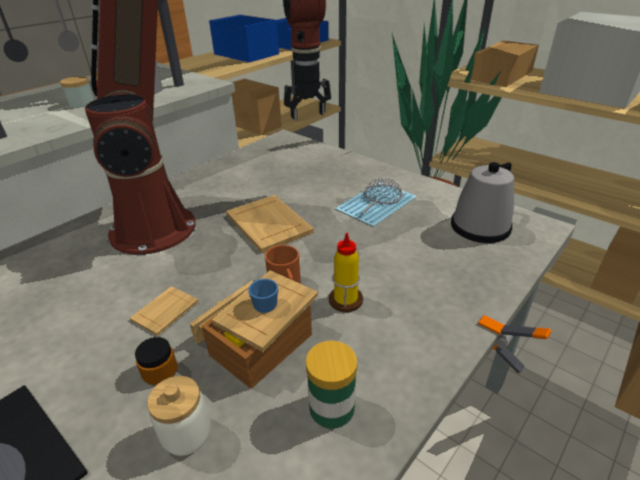

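View pics/top0.png

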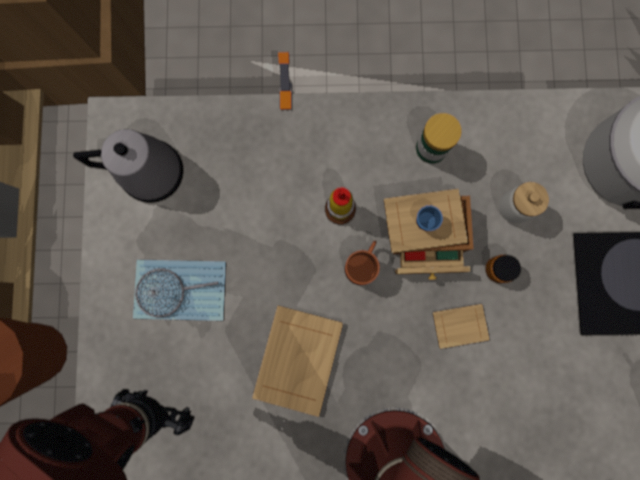

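The top view shows three pale boards: large at (300,360), small at (460,325), and the middle one at (426,222), on the chest and carrying the cup (429,218). The last fits the text. The drawer panel is at about (432,267) and the knob at (432,277). The mug (362,266), pot (503,268), bottle (340,205), tin (438,135) and jar (528,202) stand around it. I'll confirm this in an enlarged crop.

```bash
cat > h.py <<'E'
import numpy as np,cv2
from scipy.spatial.transform import Rotation as R
from bench import *
def ray(c,u,v):
    K=c["mtx"];d=R.from_quat(c["rotation"]).apply([(u-K[0,2])/K[0,0],(v-K[1,2])/K[1,1],1.]);return np.array(c["origin"]),d
def onz(c,u,v,z):
    o,d=ray(c,u,v);return o+d*(z-o[2])/d[2]
def tri(c1,p1,c2,p2):
    o,d=ray(c1,*p1);q,e=ray(c2,*p2);A=np.c_[d,-e];t=np.linalg.lstsq(A,q-o,rcond=None)[0]
    return (o+t[0]*d+q+t[1]*e)/2,np.linalg.norm(o+t[0]*d-q-t[1]*e)
def proj(c,p):
    x=R.from_quat(c["rotation"]).inv().apply(np.array(p)-c["origin"]);return c["mtx"]@(x/x[2])
E
python3 - <<'E'
import pickle,cv2,numpy as np
t=pickle.load(open("top0.pkl","rb"));s=pickle.load(open("scene0.pkl","rb"))
a=cv2.resize(t["image"][180:290,340:540],None,fx=4,fy=4,interpolation=cv2.INTER_CUBIC)
b=cv2.resize(s["image"][260:390,180:330],None,fx=4,fy=4,interpolation=cv2.INTER_CUBIC)
cv2.imwrite("pics/ct.png",a);cv2.imwrite("pics/cs.png",b)
E
```

```text
(no output)
```

View pics/ct.png

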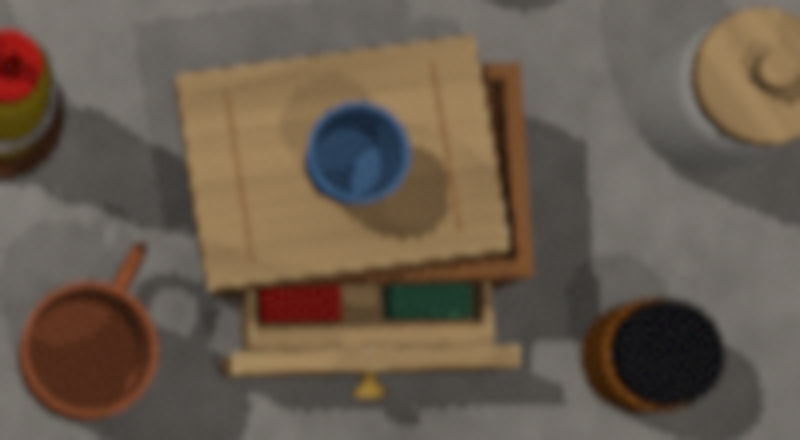

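View pics/cs.png

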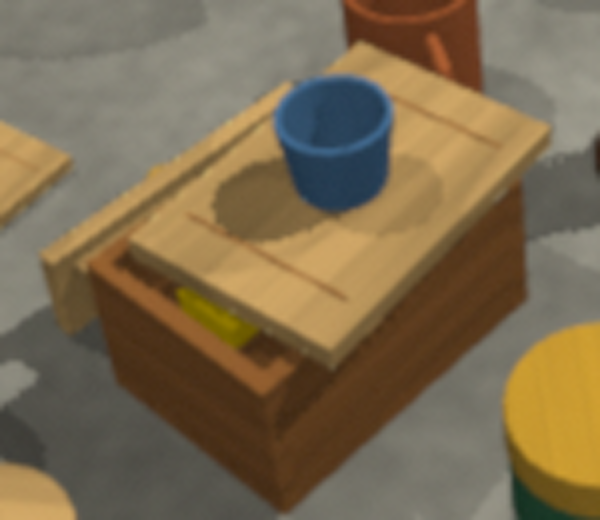

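The crop confirms it: the middle lid is on the chest, turned and shifted toward +y, with the cup on it. Its corners in the top crop are (178,75), (475,38), (510,250) and (212,290). The chest's right rim runs (520,65) to (530,275), and the drawer panel (230,365) to (520,355).

```bash
python3 - <<'E'
from h import *
import pickle
t=pickle.load(open("top0.pkl","rb"));s=pickle.load(open("scene0.pkl","rb"))
T=lambda x,y:(340+(x-1.5)/4,180+(y-1.5)/4)
S=lambda x,y:(180+(x-1.5)/4,260+(y-1.5)/4)
r=lambda a:np.round(a,4)
print("lid tri (+x+y,+x-y,-x-y,-x+y)")
for a,b in(((178,73),(550,130)),((475,37),(330,350)),((510,250),(132,245)),((212,291),(363,42))):
    p,e=tri(t,T(*a),s,S(*b));print(r(p),r(e),"top@.104",r(onz(t,*T(*a),.104)[:2]),"scene@.104",r(onz(s,*S(*b),.104)[:2]))
print("chest +x-y, -x-y")
for a,b in(((520,64),(270,390)),((532,276),(92,265))):
    p,e=tri(t,T(*a),s,S(*b));print(r(p),r(e),r(onz(t,*T(*a),.09)[:2]),r(onz(s,*S(*b),.09)[:2]))
print("chest bottom near",r(onz(s,*S(287,510),0)),"right",r(onz(s,*S(527,297),0)),"left",r(onz(s,*S(120,382),0)))
print("panel top out: L",r(onz(t,*T(229,362),.061)),"R",r(onz(t,*T(521,352),.061)),'knob',r(onz(t,*T(369,398),.038)))
print("cup rim",r(onz(t,*T(359,153),.149)), tri(t,T(359,153),s,S(334,112)))
for n,p,z in(("mug",(90,350),.09),("mughandle",(140,245),.05),("pot",(667,352),.066),("jar",(780,75),.12)):print(n,r(onz(t,*T(*p),z)))
print("bottle",r(onz(t,340,205,.02)),onz(t,341,197,.19),"tin",r(onz(t,442,132,.137)))
E
```

```text
lid tri (+x+y,+x-y,-x-y,-x+y)
[0.6355 0.0226 0.1037] 0.0025 top@.104 [0.6364 0.0235] scene@.104 [0.6349 0.0214]
[ 0.6553 -0.1543  0.104 ] 0.0006 top@.104 [ 0.6555 -0.1541] scene@.104 [ 0.6551 -0.1545]
[ 0.5279 -0.1698  0.1001] 0.0008 top@.104 [ 0.5272 -0.1691] scene@.104 [ 0.5317 -0.1715]
[0.5061 0.008  0.1046] 0.0025 top@.104 [0.5054 0.0069] scene@.104 [0.5064 0.0093]
chest +x-y, -x-y
[ 0.6419 -0.1827  0.092 ] 0.0022 [ 0.6417 -0.1842] [ 0.6413 -0.181 ]
[ 0.5134 -0.1854  0.0889] 0.0007 [ 0.5131 -0.1854] [ 0.5146 -0.1857]
chest bottom near [ 0.6389 -0.182   0.    ] right [ 0.6371 -0.0043  0.    ] left [ 0.5121 -0.1854  0.    ]
panel top out: L [ 0.466  -0.0077  0.061 ] R [ 0.4697 -0.1851  0.061 ] knob [ 0.4439 -0.0967  0.038 ]
cup rim [ 0.5788 -0.0731  0.149 ] (array([ 0.57831771, -0.07334344,  0.14976744]), np.float64(0.0009814952919066948))
mug [0.4725 0.0786 0.09  ]
mughandle [0.5399 0.0437 0.05  ]
pot [ 0.4682 -0.2717  0.066 ]
jar [ 0.6263 -0.3268  0.12  ]
bottle [0.6375 0.1274 0.02  ] [0.6214047  0.12830244 0.19      ] tin [ 0.7847 -0.1127  0.137 ]
```

Measured: chest centre (0.575,-0.094), yaw about 1°. Lid centre (0.581,-0.073), yaw about 6.8°, top at 0.104. Drawer open about 30 mm.

Plan:
1. Push the knob with shut fingers.
2. Push the lid's +x and +y edges with half-open fingers that come to rest on the chest walls.

First I square the tool to the chest.

```bash
python3 -m inch '[{"dz":-0.1,"turn":-0.35,"hand":0},{"dz":-0.1,"turn":-0.7,"hand":0},{"dz":-0.1,"turn":-0.77,"hand":0},{"dz":-0.1,"turn":-0.77,"hand":0}]'; python3 -c "
from h import *
s=get_state();print(s['qpos'],R.from_quat(s['orientation']).as_matrix())"
```

```text
[ 1.04969843e+00  2.91228649e-01 -1.54021698e-01  1.12668360e+00
 -6.01264665e-06  1.43151214e+00] [[-9.27990325e-01  3.72603866e-01 -5.61129946e-04]
 [ 3.72604258e-01  9.27989810e-01 -9.89620921e-04]
 [ 1.51986291e-04 -1.12743805e-03 -9.99999353e-01]]$[0]: bad value
```

```bash
python3 -m inch '[{"dx":0,"dy":0,"dz":-0.1,"turn":-0.35,"hand":0},{"dx":0,"dy":0,"dz":-0.1,"turn":-0.7,"hand":0},{"dx":0,"dy":0,"dz":-0.1,"turn":-0.77,"hand":0},{"dx":0,"dy":0,"dz":-0.1,"turn":-0.77,"hand":0}]'; python3 -c "
from h import *
s=get_state();print(s['qpos'],R.from_quat(s['orientation']).as_matrix())"
```

```text
clock: 0.6
ee_pos: [0.1955, 0.487, 0.2509]
orientation: [-0.009, 1.0, -0.0, -0.0]
wrist_force: [-0.9, 0.0, 0.1]
gripper_width: 0.0121
finger_force: 0.0
[ 1.04968265e+00  2.80789240e-01 -1.15026484e-01  1.17580078e+00
 -5.01871038e-05  1.03134618e+00] [[-9.99831822e-01 -1.83355898e-02 -3.64794808e-04]
 [-1.83353175e-02  9.99831623e-01 -7.36293455e-04]
 [ 3.78233760e-04 -7.29480998e-04 -9.99999662e-01]]
```

```bash
python3 -m inch '[{"dx":-0.12,"dy":-0.3,"dz":0,"turn":0,"hand":0},{"dx":-0.24,"dy":-0.6,"dz":0,"turn":0,"hand":0},{"dx":-0.36,"dy":-0.9,"dz":0,"turn":0,"hand":0},{"dx":-0.4,"dy":-1,"dz":0,"turn":0,"hand":0},{"dx":-0.4,"dy":-1,"dz":0,"turn":0,"hand":0}]'
python3 -m inch '[{"dx":-0.12,"dy":-0.3,"dz":0,"turn":0,"hand":0},{"dx":-0.24,"dy":-0.6,"dz":0,"turn":0,"hand":0},{"dx":-0.36,"dy":-0.9,"dz":0,"turn":0,"hand":0},{"dx":-0.36,"dy":-1,"dz":0,"turn":0,"hand":0},{"dx":-0.36,"dy":-1,"dz":0,"turn":0,"hand":0}]'
python3 -m inch '[{"dx":-0.1,"dy":-0.3,"dz":0,"turn":0,"hand":0},{"dx":-0.2,"dy":-0.6,"dz":0,"turn":0,"hand":0},{"dx":-0.28,"dy":-0.9,"dz":0,"turn":0,"hand":0},{"dx":-0.28,"dy":-0.92,"dz":0,"turn":0,"hand":0},{"dx":-0.28,"dy":-0.92,"dz":0,"turn":0,"hand":0},{"dx":-0.28,"dy":-0.92,"dz":0,"turn":0,"hand":0}]'
```

```text
clock: 1.23
ee_pos: [0.2804, 0.2875, 0.2513]
orientation: [-0.008, 1.0, -0.0, 0.0]
wrist_force: [0.3, 1.5, -0.1]
gripper_width: -0.0001
finger_force: 0.0
clock: 1.85
ee_pos: [0.3565, 0.0898, 0.2512]
orientation: [-0.008, 1.0, 0.0, -0.0]
wrist_force: [-0.5, -0.3, 0.0]
gripper_width: -0.0002
finger_force: 0.0
clock: 2.6
ee_pos: [0.4159, -0.0905, 0.2513]
orientation: [-0.012, 1.0, 0.0, -0.0]
wrist_force: [0.7, 0.0, 0.1]
gripper_width: -0.0002
finger_force: 0.0
```

```bash
python3 -m inch '[{"dx":0,"dy":-0.03,"dz":0.3,"turn":0,"hand":0},{"dx":0,"dy":-0.03,"dz":0.6,"turn":0,"hand":0},{"dx":0,"dy":-0.03,"dz":0.9,"turn":0,"hand":0},{"dx":0,"dy":-0.03,"dz":1,"turn":0,"hand":0},{"dx":0,"dy":-0.03,"dz":1,"turn":0,"hand":0}]'
python3 -m inch '[{"dx":0,"dy":0,"dz":0.065,"turn":0,"hand":0},{"dx":-0.05,"dy":0,"dz":0.065,"turn":0,"hand":0},{"dx":-0.1,"dy":0,"dz":0.065,"turn":0,"hand":0},{"dx":-0.14,"dy":0,"dz":0.065,"turn":0,"hand":0},{"dx":-0.18,"dy":0,"dz":0.065,"turn":0,"hand":0},{"dx":-0.18,"dy":0,"dz":0.065,"turn":0,"hand":0}]'
```

```text
clock: 3.22
ee_pos: [0.415, -0.0964, 0.0504]
orientation: [-0.012, 1.0, 0.001, -0.001]
wrist_force: [0.1, 0.8, 0.2]
gripper_width: 0.0
finger_force: 0.0
clock: 3.98
ee_pos: [0.4531, -0.0976, 0.0384]
orientation: [-0.011, 1.0, -0.0, 0.0]
wrist_force: [0.2, 1.0, -0.0]
gripper_width: -0.0004
finger_force: 0.0
```

```bash
python3 -m inch '[{"dx":-0.02,"dy":0,"dz":0,"turn":0,"hand":0},{"dx":-0.04,"dy":0,"dz":0,"turn":0,"hand":0},{"dx":-0.06,"dy":0,"dz":0,"turn":0,"hand":0},{"dx":-0.06,"dy":0,"dz":0,"turn":0,"hand":0}]'
```

```text
clock: 4.47
ee_pos: [0.4638, -0.0971, 0.0381]
orientation: [-0.011, 1.0, 0.0, -0.0]
wrist_force: [-1.6, -1.3, -0.8]
gripper_width: -0.0001
finger_force: 1.0
```

```bash
python3 -m inch '[{"dx":-0.02,"dy":0,"dz":0,"turn":0,"hand":0},{"dx":-0.03,"dy":0,"dz":0,"turn":0,"hand":0},{"dx":-0.03,"dy":0,"dz":0,"turn":0,"hand":0}]'
python3 -m inch '[{"dx":-0.01,"dy":0,"dz":0,"turn":0,"hand":0},{"dx":-0.02,"dy":0,"dz":0,"turn":0,"hand":0},{"dx":-0.02,"dy":0,"dz":0,"turn":0,"hand":0}]'
```

```text
clock: 4.85
ee_pos: [0.4702, -0.097, 0.0382]
orientation: [-0.011, 1.0, 0.0, -0.0]
wrist_force: [0.1, -0.6, -0.8]
gripper_width: -0.0
finger_force: 0.6
clock: 5.22
ee_pos: [0.473, -0.0969, 0.0381]
orientation: [-0.011, 1.0, -0.0, -0.001]
wrist_force: [-7.1, -1.6, 3.6]
gripper_width: 0.0002
finger_force: 3.4
```

```bash
python3 -m inch '[{"dx":-0.01,"dy":0,"dz":0,"turn":0,"hand":0},{"dx":-0.02,"dy":0,"dz":0,"turn":0,"hand":0},{"dx":-0.02,"dy":0,"dz":0,"turn":0,"hand":0}]'
```

```text
clock: 5.6
ee_pos: [0.4732, -0.0968, 0.0377]
orientation: [-0.01, 1.0, -0.0, -0.005]
wrist_force: [-20.6, -3.4, 14.5]
gripper_width: 0.0001
finger_force: 10.2
```

Force rose to 20 N with the knob stopped at the expected home position. Now I retreat, rise, and take a look.

```bash
python3 -m inch '[{"dx":0.1,"dy":0,"dz":0,"turn":0,"hand":0},{"dx":0.25,"dy":0,"dz":0,"turn":0,"hand":0},{"dx":0.25,"dy":0,"dz":-0.3,"turn":0,"hand":0},{"dx":0.25,"dy":0,"dz":-0.6,"turn":0,"hand":0},{"dx":0.25,"dy":0,"dz":-0.9,"turn":0,"hand":0},{"dx":0.25,"dy":0,"dz":-1,"turn":0,"hand":0},{"dx":0.25,"dy":0,"dz":-1,"turn":0,"hand":0}]'
cat > look.py <<'E'
import sys;from h import *;import pickle
for n in("top","scene"):
    c=capture(n);pickle.dump(c,open(f"{n}_{sys.argv[1]}.pkl","wb"))
    im=c["image"];im=im[180:290,340:540] if n=="top" else im[260:390,180:330]
    b=cv2.resize(im,None,fx=4 if n=="top" else 3.385,fy=4 if n=="top" else 3.385,interpolation=cv2.INTER_CUBIC)
    if n=="top":a=b
    else:
        e=np.zeros((160,800,3),np.uint8);cv2.imwrite(f"pics/v{sys.argv[1]}t.png",a);cv2.imwrite(f"pics/v{sys.argv[1]}s.png",b)
E
python3 look.py 1
```

```text
clock: 6.48
ee_pos: [0.4298, -0.0984, 0.24]
orientation: [-0.011, 1.0, -0.001, 0.002]
wrist_force: [0.2, 0.4, -0.8]
gripper_width: -0.0001
finger_force: 0.0
```

View pics/v1t.png

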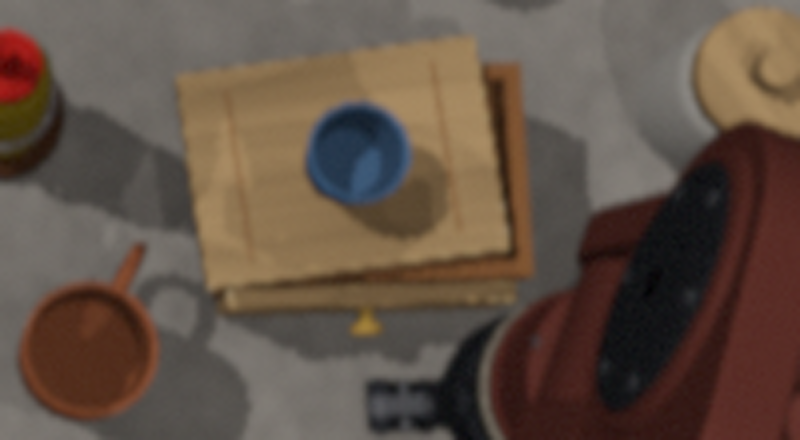

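The drawer panel (y≈300 in the crop) now lies against the chest front, with the knob at (367,322), and the cup and lid are unmoved. Now the +x side.

```bash
python3 -m inch '[{"dx":-0.3,"dy":0,"dz":0,"turn":0,"hand":0.6},{"dx":-0.6,"dy":0,"dz":0,"turn":0,"hand":0.6},{"dx":-0.9,"dy":0,"dz":0,"turn":0,"hand":0.6},{"dx":-1,"dy":0,"dz":0,"turn":0,"hand":0.6}]'
python3 -m inch '[{"dx":-0.2,"dy":0,"dz":0,"turn":0,"hand":0.6},{"dx":-0.33,"dy":0,"dz":0,"turn":0,"hand":0.6},{"dx":-0.33,"dy":0,"dz":0.2,"turn":0,"hand":0.6},{"dx":-0.33,"dy":0,"dz":0.4,"turn":0,"hand":0.6},{"dx":-0.33,"dy":0,"dz":0.5,"turn":0,"hand":0.6},{"dx":-0.33,"dy":0,"dz":0.5,"turn":0,"hand":0.6}]'
```

```text
clock: 7.08
ee_pos: [0.6301, -0.0932, 0.235]
orientation: [-0.011, 1.0, 0.001, -0.001]
wrist_force: [-0.4, 0.4, 0.5]
gripper_width: 0.0513
finger_force: 0.0
clock: 7.82
ee_pos: [0.6921, -0.0917, 0.1346]
orientation: [-0.011, 1.0, 0.001, -0.003]
wrist_force: [0.4, 0.2, 0.2]
gripper_width: 0.0514
finger_force: 0.0
```

```bash
python3 -m inch '[{"dx":0,"dy":0,"dz":0.15,"turn":0,"hand":0.6},{"dx":0,"dy":0,"dz":0.288,"turn":0,"hand":0.6},{"dx":0.05,"dy":0,"dz":0.288,"turn":0,"hand":0.6},{"dx":0.1,"dy":0,"dz":0.288,"turn":0,"hand":0.6},{"dx":0.1,"dy":0,"dz":0.288,"turn":0,"hand":0.6}]'; python3 look.py 2
```

```text
clock: 8.45
ee_pos: [0.6741, -0.0929, 0.0826]
orientation: [-0.011, 1.0, -0.0, 0.001]
wrist_force: [-0.1, -0.4, 0.7]
gripper_width: 0.0512
finger_force: 0.0
```

View pics/v2s.png

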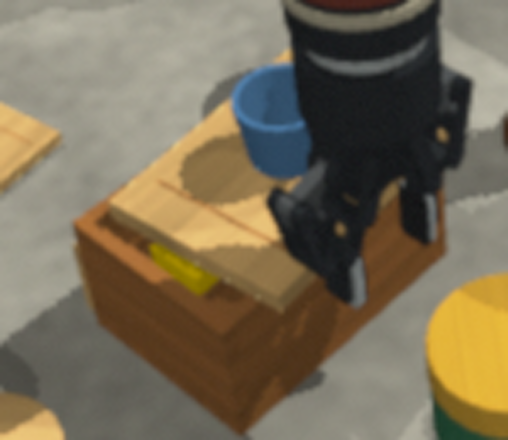

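The fingertips are beside the +x wall, just below the chest's rim, and the gripper is clear of the cup. Now I push in small steps.

```bash
python3 -m inch '[{"dx":0.02,"dy":0,"dz":0,"turn":0,"hand":0.6},{"dx":0.04,"dy":0,"dz":0,"turn":0,"hand":0.6},{"dx":0.06,"dy":0,"dz":0,"turn":0,"hand":0.6},{"dx":0.07,"dy":0,"dz":0,"turn":0,"hand":0.6},{"dx":0.07,"dy":0,"dz":0,"turn":0,"hand":0.6}]'
python3 -m inch '[{"dx":0.01,"dy":0,"dz":0,"turn":0,"hand":0.6},{"dx":0.02,"dy":0,"dz":0,"turn":0,"hand":0.6},{"dx":0.02,"dy":0,"dz":0,"turn":0,"hand":0.6}]'
```

```text
clock: 9.18
ee_pos: [0.66, -0.093, 0.0808]
orientation: [-0.011, 1.0, -0.0, -0.0]
wrist_force: [0.3, -0.7, -1.0]
gripper_width: 0.0512
finger_force: 0.1
clock: 9.55
ee_pos: [0.656, -0.0931, 0.0807]
orientation: [-0.011, 1.0, -0.0, -0.0]
wrist_force: [0.7, -1.3, -0.0]
gripper_width: 0.0516
finger_force: 0.5
```

```bash
python3 -m inch '[{"dx":0.01,"dy":0,"dz":0,"turn":0,"hand":0.6},{"dx":0.02,"dy":0,"dz":0,"turn":0,"hand":0.6},{"dx":0.02,"dy":0,"dz":0,"turn":0,"hand":0.6}]'
```

```text
clock: 9.93
ee_pos: [0.6529, -0.0932, 0.0809]
orientation: [-0.011, 1.0, 0.0, 0.001]
wrist_force: [6.9, -0.2, -2.6]
gripper_width: 0.0517
finger_force: 2.7
```

```bash
python3 -m inch '[{"dx":0.005,"dy":0,"dz":0,"turn":0,"hand":0.6},{"dx":0.01,"dy":0,"dz":0,"turn":0,"hand":0.6},{"dx":0.01,"dy":0,"dz":0,"turn":0,"hand":0.6}]'; python3 look.py 3
```

```text
clock: 10.3
ee_pos: [0.6527, -0.0932, 0.0811]
orientation: [-0.011, 1.0, -0.0, 0.003]
wrist_force: [12.5, 0.3, -5.3]
gripper_width: 0.0512
finger_force: 5.9
```

View pics/v3s.png

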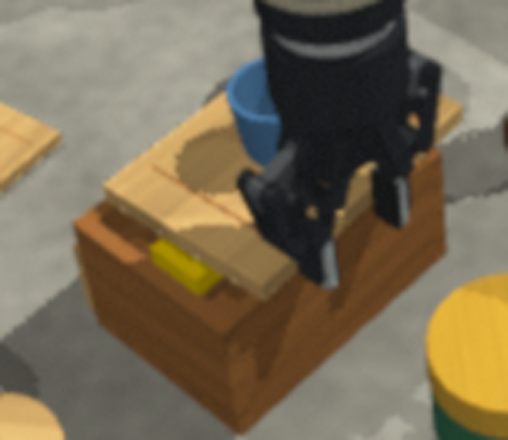

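The fingers stopped hard on the wall, and the lid's +x edge is now parallel to and flush with the chest's. I back off, rise and turn 90°.

```bash
python3 -m inch '[{"dx":-0.1,"dy":0,"dz":0,"turn":0,"hand":0.6},{"dx":-0.15,"dy":0,"dz":0,"turn":0,"hand":0.6},{"dx":-0.15,"dy":0,"dz":-0.3,"turn":0,"hand":0.6},{"dx":-0.15,"dy":0,"dz":-0.6,"turn":0.33,"hand":0.6},{"dx":-0.15,"dy":0,"dz":-0.75,"turn":0.66,"hand":0.6},{"dx":-0.15,"dy":0,"dz":-0.75,"turn":1,"hand":0.6},{"dx":-0.15,"dy":0,"dz":-0.75,"turn":1,"hand":0.6}]'
python3 -m inch '[{"dx":0,"dy":0,"dz":0,"turn":0.33,"hand":0.6},{"dx":0,"dy":0,"dz":0,"turn":0.66,"hand":0.6},{"dx":0,"dy":0,"dz":0,"turn":1,"hand":0.6},{"dx":0,"dy":0,"dz":0,"turn":1,"hand":0.6}]'
python3 -m inch '[{"dx":0,"dy":0,"dz":0,"turn":0.33,"hand":0.6},{"dx":0,"dy":0,"dz":0,"turn":0.66,"hand":0.6},{"dx":0,"dy":0,"dz":0,"turn":1,"hand":0.6},{"dx":0,"dy":0,"dz":0,"turn":1,"hand":0.6}]'
python3 - <<'E'
from h import *;import pickle
s=get_state();M=R.from_quat(s['orientation']).as_matrix();print(s['ee_pos'],M)
c=capture("top");cv2.imwrite("pics/v4f.png",c["image"]);pickle.dump(c,open("top4.pkl","wb"))
im=cv2.resize(c["image"][180:290,340:540],None,fx=4,fy=4,interpolation=cv2.INTER_CUBIC);cv2.imwrite("pics/v4.png",im)
# mug handle pixels
h=cv2.cvtColor(c["image"],cv2.COLOR_BGR2HSV);m=cv2.inRange(h,(2,120,60),(12,255,255))[230:290,340:385]
ys,xs=np.nonzero(m);i=np.argmin(ys);print("mug top px",xs[i]+340,ys[i]+230, onz(c,xs[i]+340,ys[i]+230,.06)); j=np.argmax(xs);print(xs[j]+340,ys[j]+230,onz(c,xs[j]+340,ys[j]+230,.06))
E
```

```text
clock: 11.28
ee_pos: [0.6797, -0.0925, 0.2307]
orientation: [0.248, 0.969, -0.0, -0.0]
wrist_force: [-0.3, -0.8, -0.6]
gripper_width: 0.0512
finger_force: 0.0
clock: 11.78
ee_pos: [0.6795, -0.0924, 0.2299]
orientation: [0.489, 0.872, -0.0, -0.001]
wrist_force: [-0.2, 0.9, 0.6]
gripper_width: 0.0515
finger_force: 0.0
clock: 12.28
ee_pos: [0.6798, -0.0925, 0.2302]
orientation: [0.697, 0.717, -0.0, -0.0]
wrist_force: [-0.2, 0.5, -0.8]
gripper_width: 0.0514
finger_force: 0.0
[ 0.67982326 -0.09252247  0.23024747] [[-2.81450454e-02  9.99603452e-01 -8.91886406e-04]
 [ 9.99603826e-01  2.81452289e-02  1.93951857e-04]
 [ 2.18977293e-04 -8.86074280e-04 -9.99999583e-01]]
mug top px 373 242 [0.53596262 0.04867353 0.06      ]
378 262 [0.48655971 0.03763358 0.06      ]
```

View pics/v4.png

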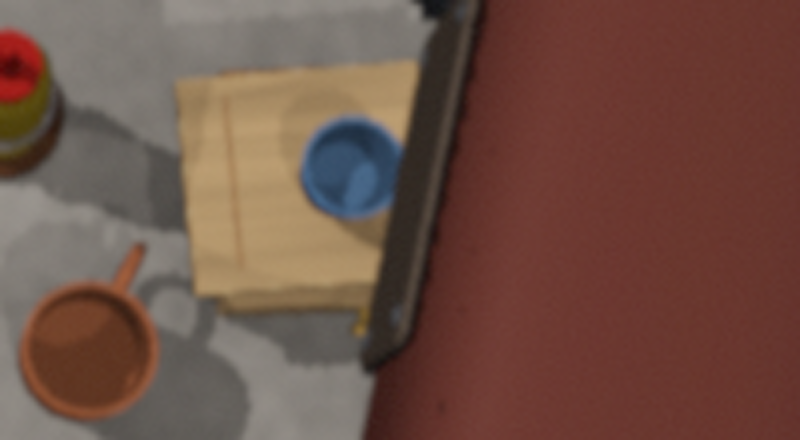

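```bash
python3 - <<'E'
from h import *;import pickle
t=pickle.load(open("top4.pkl","rb"))
T=lambda x,y:(340+(x-1.5)/4,180+(y-1.5)/4)
a,b,c=[onz(t,*T(*p),.104) for p in((177,79),(196,298),(418,62))]
print(a,b,c);d=a-b;print(np.degrees(np.arctan2(d[1],d[0])),np.linalg.norm(d));d=a-c;print(np.degrees(np.arctan2(-d[0],d[1])))
E
```

```text
[0.63273645 0.02419184 0.104     ] [0.50136184 0.01644964 0.104     ] [ 0.64082085 -0.11953524  0.104     ]
3.372668029090373 0.13160254042845348
3.2193967109356225
```

The lid has turned part way: yaw about 3.3° against about 1° for the chest. Now I push the +y edge, with the hand centred at x≈0.60 to stay clear of the mug's handle.

```bash
python3 -m inch '[{"dx":0.2,"dy":-0.12,"dz":0,"turn":0.02,"hand":0.6},{"dx":0.4,"dy":-0.24,"dz":0,"turn":0.02,"hand":0.6},{"dx":0.6,"dy":-0.37,"dz":0,"turn":0.02,"hand":0.6},{"dx":0.68,"dy":-0.37,"dz":0,"turn":0.02,"hand":0.6},{"dx":0.68,"dy":-0.37,"dz":0.2,"turn":0.02,"hand":0.6},{"dx":0.68,"dy":-0.37,"dz":0.4,"turn":0.02,"hand":0.6},{"dx":0.68,"dy":-0.37,"dz":0.4,"turn":0.02,"hand":0.6}]'; python3 look.py 5;  python3 -c "
from h import *
s=get_state();print(R.from_quat(s['orientation']).as_matrix())"
```

```text
clock: 13.2
ee_pos: [0.6015, 0.0417, 0.1481]
orientation: [0.702, 0.712, -0.002, -0.002]
wrist_force: [-0.1, -0.0, 0.9]
gripper_width: 0.0513
finger_force: 0.0
[[-1.28847214e-02  9.99916793e-01  6.25653685e-04]
 [ 9.99916985e-01  1.28847742e-02 -8.03459355e-05]
 [-8.84006566e-05  6.24566512e-04 -9.99999801e-01]]
```

```bash
python3 -m inch '[{"dx":0,"dy":0,"dz":0.15,"turn":0,"hand":0.6},{"dx":0,"dy":0,"dz":0.25,"turn":0,"hand":0.6},{"dx":0,"dy":0,"dz":0.335,"turn":0,"hand":0.6},{"dx":0,"dy":0,"dz":0.335,"turn":0,"hand":0.6},{"dx":-0.02,"dy":0,"dz":0.335,"turn":0,"hand":0.6},{"dx":-0.04,"dy":0,"dz":0.335,"turn":0,"hand":0.6},{"dx":-0.04,"dy":0,"dz":0.335,"turn":0,"hand":0.6}]'
python3 -m inch '[{"dx":-0.01,"dy":0,"dz":0,"turn":0,"hand":0.6},{"dx":-0.03,"dy":0,"dz":0,"turn":0,"hand":0.6},{"dx":-0.05,"dy":0,"dz":0,"turn":0,"hand":0.6},{"dx":-0.07,"dy":0,"dz":0,"turn":0,"hand":0.6},{"dx":-0.08,"dy":0,"dz":0,"turn":0,"hand":0.6},{"dx":-0.08,"dy":0,"dz":0,"turn":0,"hand":0.6}]'
```

```text
clock: 14.18
ee_pos: [0.6037, 0.0334, 0.0843]
orientation: [0.703, 0.711, 0.0, 0.0]
wrist_force: [-0.7, -0.4, 0.1]
gripper_width: 0.0512
finger_force: 0.0
clock: 14.92
ee_pos: [0.6033, 0.0175, 0.0836]
orientation: [0.703, 0.711, -0.0, -0.0]
wrist_force: [-0.5, 1.6, 1.2]
gripper_width: 0.0512
finger_force: 1.0
```

```bash
python3 -m inch '[{"dx":-0.01,"dy":0,"dz":0,"turn":0,"hand":0.6},{"dx":-0.02,"dy":0,"dz":0,"turn":0,"hand":0.6},{"dx":-0.03,"dy":0,"dz":0,"turn":0,"hand":0.6},{"dx":-0.03,"dy":0,"dz":0,"turn":0,"hand":0.6}]'
```

```text
clock: 15.42
ee_pos: [0.6034, 0.0114, 0.0836]
orientation: [0.703, 0.711, -0.0, 0.0]
wrist_force: [0.4, 0.9, 1.1]
gripper_width: 0.0511
finger_force: 0.8
```

```bash
python3 -m inch '[{"dx":0.01,"dy":0,"dz":0.025,"turn":0,"hand":0.6},{"dx":0.01,"dy":0,"dz":0.025,"turn":0,"hand":0.6},{"dx":-0.01,"dy":0,"dz":0.025,"turn":0,"hand":0.6},{"dx":-0.02,"dy":0,"dz":0.025,"turn":0,"hand":0.6},{"dx":-0.02,"dy":0,"dz":0.025,"turn":0,"hand":0.6}]'
python3 -m inch '[{"dx":-0.005,"dy":0,"dz":0,"turn":0,"hand":0.6},{"dx":-0.01,"dy":0,"dz":0,"turn":0,"hand":0.6},{"dx":-0.01,"dy":0,"dz":0,"turn":0,"hand":0.6}]'
```

```text
clock: 16.05
ee_pos: [0.6036, 0.0075, 0.0787]
orientation: [0.703, 0.711, -0.0, 0.0]
wrist_force: [-0.7, -0.5, -0.3]
gripper_width: 0.0514
finger_force: 0.0
clock: 16.42
ee_pos: [0.6037, 0.0058, 0.0788]
orientation: [0.703, 0.711, 0.0, 0.0]
wrist_force: [0.5, 2.4, -0.4]
gripper_width: 0.0513
finger_force: 0.8
```

```bash
python3 -m inch '[{"dx":-0.005,"dy":0,"dz":0,"turn":0,"hand":0.6},{"dx":-0.01,"dy":0,"dz":0,"turn":0,"hand":0.6},{"dx":-0.01,"dy":0,"dz":0,"turn":0,"hand":0.6}]'
```

```text
clock: 16.8
ee_pos: [0.6037, 0.0038, 0.0787]
orientation: [0.703, 0.711, 0.0, -0.0]
wrist_force: [-0.1, 2.1, -0.4]
gripper_width: 0.0512
finger_force: 1.2
```

```bash
python3 -m inch '[{"dx":-0.005,"dy":0,"dz":0,"turn":0,"hand":0.6},{"dx":-0.01,"dy":0,"dz":0,"turn":0,"hand":0.6},{"dx":-0.01,"dy":0,"dz":0,"turn":0,"hand":0.6}]'; python3 look.py 6
```

```text
clock: 17.18
ee_pos: [0.6036, 0.0037, 0.0788]
orientation: [0.703, 0.711, 0.001, -0.001]
wrist_force: [0.7, 11.3, 1.4]
gripper_width: 0.0508
finger_force: 5.4
```

View pics/v6s.png

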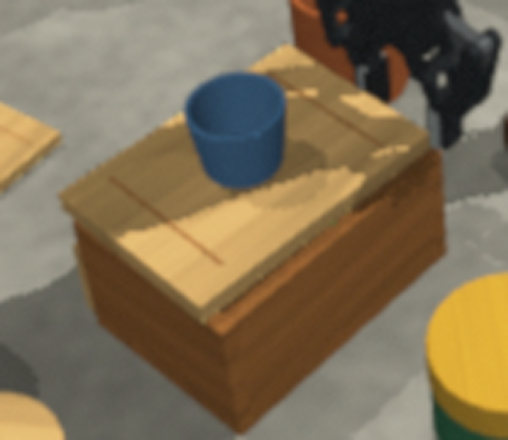

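Fingers are stopped by the +y wall. The lid's +x edge now appears slightly inside the chest's edge near the -y corner (208,315 against 220,330). I retreat and measure.

```bash
python3 -m inch '[{"dx":0.08,"dy":0,"dz":0,"turn":0,"hand":0.6},{"dx":0.16,"dy":0,"dz":0,"turn":0,"hand":0.6},{"dx":0.17,"dy":0,"dz":-0.3,"turn":0,"hand":0.6},{"dx":0.17,"dy":0,"dz":-0.6,"turn":0,"hand":0.6},{"dx":0.17,"dy":0,"dz":-0.9,"turn":0,"hand":0.6},{"dx":0.4,"dy":-0.1,"dz":-1,"turn":0,"hand":0.6},{"dx":0.7,"dy":-0.3,"dz":-1,"turn":0,"hand":0.6},{"dx":1,"dy":-0.5,"dz":-1,"turn":0,"hand":0.6},{"dx":1,"dy":-0.5,"dz":-1,"turn":0,"hand":0.6}]'
cat > lid.py <<'E'
import sys;from h import *;import pickle
n=sys.argv[1];T=capture("top");S=capture("scene");pickle.dump((T,S),open(n+".pkl","wb"))
# subpixel edges: along search lines in world across each lid top edge, sample brightness-difference (pale vs chest brown / counter)
for name,c in(("top",T),("scene",S)):
    im=c["image"];h=cv2.cvtColor(im,cv2.COLOR_BGR2HSV)
    u,v,_=proj(c,[.575,-.094,.104]);
    x0,y0=int(u)-60,int(v)-50
    cr=h[y0:y0+100,x0:x0+120]
    m=cv2.inRange(cr,(10,50,60),(25,170,255));cv2.imwrite(f"m_{n}_{name}.png",m)
a=cv2.resize(T["image"][180:275,375:480],None,fx=5,fy=5,interpolation=cv2.INTER_CUBIC);b=cv2.resize(S["image"][262:392,185:325],None,fx=4,fy=4,interpolation=cv2.INTER_CUBIC)[:520]
b=cv2.resize(b,(511,475));a=a[:, :] if a.shape[1]+b.shape[1]<=1100 else a
w=np.hstack([a,b]);k=800/w.shape[1];print(w.shape,k)
pickle.dump((a,b),open(n+"_ab.pkl","wb"));cv2.imwrite(f"pics/{n}.png",cv2.resize(w,None,fx=k,fy=k,interpolation=cv2.INTER_AREA))
E
python3 lid.py L1; python3 - <<'E'
from h import *;import pickle
T,S=pickle.load(open("L1.pkl","rb"))
# profiles across chest -y/+x edges in both views: print HSV along world lines
for nm,c in(("T",T),("S",S)):
    h=cv2.cvtColor(c["image"],cv2.COLOR_BGR2HSV).astype(np.float32)
    def prof(p,q,n=15):
        for f in np.linspace(0,1,n):
            w=np.array(p)*(1-f)+np.array(q)*f;u,v,_=proj(c,w);g=cv2.getRectSubPix(c["image"],(1,1),(float(u),float(v)))[0,0];print(np.round(w[:2]*1000).astype(int),g,end=" ")
        print()
    print(nm,"+x");
    for y in(-.16,-.03):prof((.625,y,.104),(.653,y,.104))
E
```

```text
clock: 18.4
ee_pos: [0.4993, 0.2035, 0.2791]
orientation: [0.702, 0.712, 0.0, 0.0]
wrist_force: [-0.6, 0.3, 0.4]
gripper_width: 0.0516
finger_force: 0.0
(475, 1036, 3) 0.7722007722007722
T +x
[ 625 -160] [ 96 135 164] [ 627 -160] [ 92 131 159] [ 629 -160] [ 85 121 152] [ 631 -160] [ 72 106 140] [ 633 -160] [ 60  92 129] [ 635 -160] [ 57  88 127] [ 637 -160] [ 67  92 128] [ 639 -160] [ 84 102 129] [ 641 -160] [101 114 130] [ 643 -160] [116 123 131] [ 645 -160] [119 126 130] [ 647 -160] [120 126 130] [ 649 -160] [120 125 130] [ 651 -160] [120 125 130] [ 653 -160] [119 125 130] 
[625 -30] [ 97 137 165] [627 -30] [ 99 140 168] [629 -30] [100 140 168] [631 -30] [ 95 134 163] [633 -30] [ 82 120 149] [635 -30] [ 69  99 128] [637 -30] [ 75  93 115] [639 -30] [ 89  99 112] [641 -30] [ 99 106 113] [643 -30] [103 109 113] [645 -30] [104 110 114] [647 -30] [103 109 114] [649 -30] [104 109 114] [651 -30] [105 110 115] [653 -30] [105 111 116] 
S +x
[ 625 -160] [ 95 154 192] [ 627 -160] [ 88 142 178] [ 629 -160] [ 72 117 147] [ 631 -160] [ 61  99 124] [ 633 -160] [ 57  94 118] [ 635 -160] [ 56  91 114] [ 637 -160] [ 50  81 104] [ 639 -160] [38 69 98] [ 641 -160] [ 36  72 111] [ 643 -160] [ 41  81 124] [ 645 -160] [ 44  87 133] [ 647 -160] [ 46  91 140] [ 649 -160] [ 43  85 131] [ 651 -160] [ 35  71 109] [ 653 -160] [30 62 96] 
[625 -30] [ 99 160 199] [627 -30] [100 162 201] [629 -30] [ 98 158 195] [631 -30] [ 85 137 170] [633 -30] [ 68 111 138] [635 -30] [ 61 101 126] [637 -30] [ 59  97 121] [639 -30] [ 53  90 118] [641 -30] [ 46  83 117] [643 -30] [ 39  77 116] [645 -30] [ 37  76 115] [647 -30] [ 36  74 114] [649 -30] [ 34  69 106] [651 -30] [32 63 95] [653 -30] [30 60 92]
```

```bash
cat > edges.py <<'E'
import sys,pickle;from h import *
from scipy.ndimage import map_coordinates
T,S=pickle.load(open(sys.argv[1],"rb"))
def edge(c,z,axis,pos,span,sgn,half=.016,ch=2,first=True,n=40):
    """world line fit of the strongest fall of brightness, scanning outwards along axis (0 x,1 y)"""
    P=[];I=c["image"][:,:,ch].astype(float);d=np.arange(-half,half,.0004)
    for s in np.linspace(*span,n):
        w=np.zeros((len(d),3));w[:,2]=z;w[:,axis]=pos+sgn*d;w[:,1-axis]=s
        px=np.array([proj(c,q)[:2] for q in w]);p=map_coordinates(I,[px[:,1],px[:,0]],order=1)
        g=np.gradient(np.convolve(np.pad(p,4,mode='edge'),np.ones(9)/9,'valid'));k=np.argmin(g);P.append((s,w[k,axis]))
    P=np.array(P);ok=np.ones(len(P),bool)
    for _ in range(5):
        f=np.polyfit(*P[ok].T,1);r=abs(P[:,1]-np.polyval(f,P[:,0]));ok=r<max(.0012,1.5*np.median(r))
    return np.polyval(f,np.mean(span)),np.degrees(np.arctan(f[0]))*(-1 if axis==0 else 1),ok.sum()
if __name__=="__main__":
    for nm,c in(("T",T),("S",S)):
        print(nm)
        print(" lid +x",np.round(edge(c,.104,0,.636,(-.165,-.03),1),4))
        if nm=="T":
            print(" lid -x",np.round(edge(c,.104,0,.506,(-.165,-.03),-1),4));print(" lid +y",np.round(edge(c,.104,1,-.002,(.52,.62),1),4))
        print(" lid -y",np.round(edge(c,.104,1,-.182,(.52,.62),-1),4))
        if nm=="S":
            for z in(.005,):print(" chest foot +x",np.round(edge(c,0,0,.639,(-.165,-.03),-1,.012),4)," foot -y",np.round(edge(c,0,1,-.184,(.53,.62),1,.012),4))
            print(" chest rim +x",np.round(edge(c,.09,0,.642,(-.165,-.03),1,.007),4)," rim -y",np.round(edge(c,.09,1,-.184,(.52,.62),-1,.007),4))
E
python3 edges.py L1.pkl
```

```text
T
 lid +x [ 0.632  -1.4878 40.    ]
 lid -x [ 0.5019 -1.8386 35.    ]
 lid +y [-4.400e-03 -2.817e-01  4.000e+01]
 lid -y [-0.1857 -0.5986 40.    ]
S
 lid +x [ 0.6297 -1.188  40.    ]
 lid -y [-0.1865 -1.1452 40.    ]
 chest foot +x [ 0.6393  0.7943 40.    ]  foot -y [-0.1858  0.2733 33.    ]
 chest rim +x [ 0.6397  0.5366 40.    ]  rim -y [-0.1801 -1.1216 39.    ]
```

View pics/L1.png

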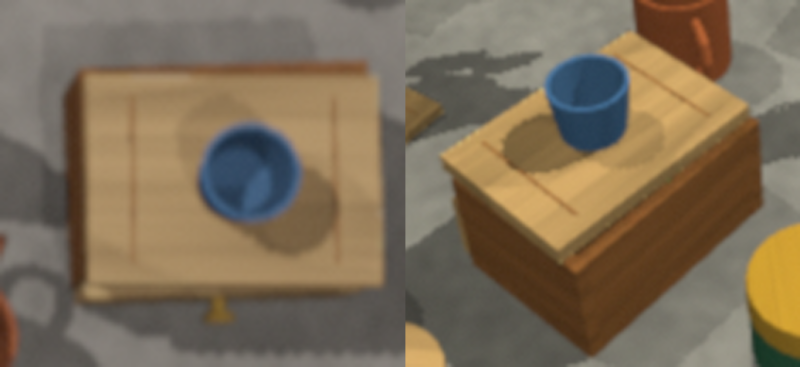

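The picture shows the lid turned slightly clockwise and about 8 mm short toward -x, with rim showing along the +x edge. The cup still stands. The y position is already right. I'll push the lid's -x edge toward +x until the fingers meet the front wall above the drawer panel. First I turn back.

```bash
for i in 1 2 3; do :; done; python3 -m inch '[{"dx":0,"dy":0,"dz":0,"turn":-0.33,"hand":0.6},{"dx":0,"dy":0,"dz":0,"turn":-0.66,"hand":0.6},{"dx":0,"dy":0,"dz":0,"turn":-1,"hand":0.6},{"dx":0,"dy":0,"dz":0,"turn":-1,"hand":0.6}]'
python3 -m inch '[{"dx":0,"dy":0,"dz":0,"turn":-0.33,"hand":0.6},{"dx":0,"dy":0,"dz":0,"turn":-0.66,"hand":0.6},{"dx":0,"dy":0,"dz":0,"turn":-1,"hand":0.6},{"dx":0,"dy":0,"dz":0,"turn":-1,"hand":0.6}]'
python3 -m inch '[{"dx":0,"dy":0,"dz":0,"turn":-0.33,"hand":0.6},{"dx":0,"dy":0,"dz":0,"turn":-0.66,"hand":0.6},{"dx":0,"dy":0,"dz":0,"turn":-1,"hand":0.6},{"dx":0,"dy":0,"dz":0,"turn":-1,"hand":0.6}]'
python3 -m inch '[{"dx":0.1,"dy":-0.25,"dz":0,"turn":0,"hand":0.6},{"dx":0.2,"dy":-0.5,"dz":0,"turn":0,"hand":0.6},{"dx":0.25,"dy":-0.75,"dz":0,"turn":0,"hand":0.6},{"dx":0.25,"dy":-1,"dz":0,"turn":0,"hand":0.6},{"dx":0.25,"dy":-1,"dz":0,"turn":0,"hand":0.6}]'
python3 -m inch '[{"dx":0,"dy":-0.25,"dz":0,"turn":0,"hand":0.6},{"dx":0,"dy":-0.49,"dz":0,"turn":0,"hand":0.6},{"dx":0,"dy":-0.49,"dz":0.2,"turn":0,"hand":0.6},{"dx":0,"dy":-0.49,"dz":0.4,"turn":0,"hand":0.6},{"dx":0,"dy":-0.49,"dz":0.6,"turn":0,"hand":0.6},{"dx":0,"dy":-0.49,"dz":0.6,"turn":0,"hand":0.6},{"dx":0,"dy":-0.49,"dz":0.6,"turn":0,"hand":0.6}]'
python3 -c "
from h import *
s=get_state();print(s['ee_pos'],R.from_quat(s['orientation']).as_matrix())"
```

```text
clock: 19.0
ee_pos: [0.5023, 0.1998, 0.2785]
orientation: [0.496, 0.868, -0.0, 0.0]
wrist_force: [-0.2, 0.0, -0.1]
gripper_width: 0.0508
finger_force: 0.0
clock: 19.5
ee_pos: [0.5019, 0.2002, 0.2786]
orientation: [0.256, 0.967, -0.0, 0.0]
wrist_force: [-0.2, 0.3, -0.2]
gripper_width: 0.0512
finger_force: 0.0
clock: 20.0
ee_pos: [0.5017, 0.2004, 0.2786]
orientation: [-0.002, 1.0, -0.0, 0.0]
wrist_force: [0.9, 0.5, -0.6]
gripper_width: 0.0515
finger_force: 0.0
clock: 20.62
ee_pos: [0.4538, -0.0028, 0.2789]
orientation: [0.001, 1.0, -0.0, 0.0]
wrist_force: [-0.0, 0.6, 0.7]
gripper_width: 0.0512
finger_force: 0.0
clock: 21.5
ee_pos: [0.4556, -0.0977, 0.16]
orientation: [-0.004, 1.0, -0.0, 0.001]
wrist_force: [0.2, -0.9, 0.6]
gripper_width: 0.0511
finger_force: 0.0
[ 0.45558954 -0.09773489  0.16002144] [[-9.99961038e-01 -8.73979150e-03  1.24018469e-03]
 [-8.74027896e-03  9.99961728e-01 -3.88179731e-04]
 [-1.23674461e-03 -3.99004167e-04 -9.99999156e-01]]
```

```bash
python3 -m inch '[{"dx":0,"dy":0,"dz":0.2,"turn":0,"hand":0.6},{"dx":0,"dy":0,"dz":0.405,"turn":0,"hand":0.6},{"dx":0,"dy":0,"dz":0.405,"turn":0,"hand":0.6},{"dx":-0.07,"dy":0,"dz":0.405,"turn":0,"hand":0.6},{"dx":-0.13,"dy":0,"dz":0.405,"turn":0,"hand":0.6},{"dx":-0.15,"dy":0,"dz":0.405,"turn":0,"hand":0.6},{"dx":-0.15,"dy":0,"dz":0.405,"turn":0,"hand":0.6}]'
python3 -m inch '[{"dx":-0.01,"dy":0,"dz":0,"turn":0,"hand":0.6},{"dx":-0.02,"dy":0,"dz":0,"turn":0,"hand":0.6},{"dx":-0.03,"dy":0,"dz":0,"turn":0,"hand":0.6},{"dx":-0.04,"dy":0,"dz":0,"turn":0,"hand":0.6},{"dx":-0.04,"dy":0,"dz":0,"turn":0,"hand":0.6}]'
```

```text
clock: 22.38
ee_pos: [0.4853, -0.0975, 0.0781]
orientation: [-0.006, 1.0, -0.0, 0.0]
wrist_force: [-0.1, 0.2, -0.5]
gripper_width: 0.0515
finger_force: 0.0
clock: 23.0
ee_pos: [0.4925, -0.0975, 0.0776]
orientation: [-0.005, 1.0, -0.0, -0.0]
wrist_force: [-3.4, -1.7, 1.7]
gripper_width: 0.0511
finger_force: 1.5
```

```bash
python3 -m inch '[{"dx":-0.01,"dy":0,"dz":0,"turn":0,"hand":0.6},{"dx":-0.02,"dy":0,"dz":0,"turn":0,"hand":0.6},{"dx":-0.02,"dy":0,"dz":0,"turn":0,"hand":0.6}]'
```

```text
clock: 23.38
ee_pos: [0.4972, -0.0973, 0.0777]
orientation: [-0.006, 1.0, 0.0, 0.0]
wrist_force: [-0.1, -0.2, -0.4]
gripper_width: 0.0514
finger_force: 0.3
```

```bash
python3 -m inch '[{"dx":-0.01,"dy":0,"dz":0,"turn":0,"hand":0.6},{"dx":-0.015,"dy":0,"dz":0,"turn":0,"hand":0.6},{"dx":-0.015,"dy":0,"dz":0,"turn":0,"hand":0.6}]'
```

```text
clock: 23.75
ee_pos: [0.4999, -0.0973, 0.0777]
orientation: [-0.006, 1.0, 0.0, 0.0]
wrist_force: [-1.7, -0.2, 0.3]
gripper_width: 0.0515
finger_force: 0.6
```

```bash
python3 -m inch '[{"dx":-0.005,"dy":0,"dz":0,"turn":0,"hand":0.6},{"dx":-0.01,"dy":0,"dz":0,"turn":0,"hand":0.6},{"dx":-0.01,"dy":0,"dz":0,"turn":0,"hand":0.6}]'
```

```text
clock: 24.12
ee_pos: [0.501, -0.0972, 0.0776]
orientation: [-0.005, 1.0, -0.0, -0.001]
wrist_force: [-6.1, -0.9, 2.2]
gripper_width: 0.0513
finger_force: 2.8
```

```bash
python3 -m inch '[{"dx":-0.005,"dy":0,"dz":0,"turn":0,"hand":0.6},{"dx":-0.005,"dy":0,"dz":0,"turn":0,"hand":0.6}]'
python3 -m inch '[{"dx":0.1,"dy":0,"dz":0,"turn":0,"hand":0.6},{"dx":0.25,"dy":0,"dz":0,"turn":0,"hand":0.6},{"dx":0.25,"dy":0,"dz":-0.3,"turn":0,"hand":0.6},{"dx":0.25,"dy":0,"dz":-0.6,"turn":0,"hand":0.6},{"dx":0.25,"dy":0.3,"dz":-0.9,"turn":0,"hand":0.6},{"dx":0.25,"dy":0.6,"dz":-1,"turn":0,"hand":0.6},{"dx":0.25,"dy":0.9,"dz":-1,"turn":0,"hand":0.6},{"dx":0.25,"dy":1,"dz":-1,"turn":0,"hand":0.6}]'
python3 -m inch '[{"dx":-0.1,"dy":0.3,"dz":0,"turn":0,"hand":0.6},{"dx":-0.1,"dy":0.6,"dz":0,"turn":0,"hand":0.6},{"dx":-0.1,"dy":0.6,"dz":0,"turn":0,"hand":0.6}]'
python3 lid.py L2; python3 edges.py L2.pkl
```

```text
clock: 24.38
ee_pos: [0.501, -0.0972, 0.0776]
orientation: [-0.005, 1.0, -0.0, -0.002]
wrist_force: [-8.8, -0.6, 6.8]
gripper_width: 0.0509
finger_force: 4.8
clock: 25.38
ee_pos: [0.4512, 0.1048, 0.2789]
orientation: [-0.006, 1.0, 0.0, 0.002]
wrist_force: [0.7, -0.3, -0.2]
gripper_width: 0.0512
finger_force: 0.0
clock: 25.75
ee_pos: [0.4692, 0.2263, 0.2776]
orientation: [-0.008, 1.0, 0.001, 0.0]
wrist_force: [-1.3, -0.3, 0.5]
gripper_width: 0.0515
finger_force: 0.0
(475, 1036, 3) 0.7722007722007722
T
 lid +x [ 0.6423  0.6478 40.    ]
 lid -x [ 0.5121  0.7894 40.    ]
 lid +y [-2.100e-03  7.529e-01  4.000e+01]
 lid -y [-0.1834  1.0027 40.    ]
S
 lid +x [ 0.6402  0.495  40.    ]
 lid -y [-0.1842  0.6313 40.    ]
 chest foot +x [ 0.6392  0.8484 40.    ]  foot -y [-0.1859  0.5056 34.    ]
 chest rim +x [ 0.6386  1.3043 35.    ]  rim -y [-0.1786  0.     40.    ]
```

Lid yaw now matches the chest and x is flush. The lid still sits about 2 mm too far toward +y, from wall contact and from comparing with the chest's foot. One more gentle +y push, centred on the lid.

```bash
python3 -m inch '[{"dx":0,"dy":0,"dz":0,"turn":0.33,"hand":0.6},{"dx":0,"dy":0,"dz":0,"turn":0.66,"hand":0.6},{"dx":0,"dy":0,"dz":0,"turn":1,"hand":0.6},{"dx":0,"dy":0,"dz":0,"turn":1,"hand":0.6}]'
python3 -m inch '[{"dx":0,"dy":0,"dz":0,"turn":0.33,"hand":0.6},{"dx":0,"dy":0,"dz":0,"turn":0.66,"hand":0.6},{"dx":0,"dy":0,"dz":0,"turn":1,"hand":0.6},{"dx":0,"dy":0,"dz":0,"turn":1,"hand":0.6}]'
python3 -m inch '[{"dx":0,"dy":0,"dz":0,"turn":0.33,"hand":0.6},{"dx":0,"dy":0,"dz":0,"turn":0.66,"hand":0.6},{"dx":0,"dy":0,"dz":0,"turn":1,"hand":0.6},{"dx":0,"dy":0,"dz":0,"turn":1,"hand":0.6},{"dx":0,"dy":0,"dz":0,"turn":1,"hand":0.6}]'
python3 -c "
from h import *
s=get_state();print(s['ee_pos'],R.from_quat(s['orientation']).as_matrix())"
```

```text
clock: 26.35
ee_pos: [0.4696, 0.2212, 0.278]
orientation: [0.254, 0.967, 0.0, 0.0]
wrist_force: [0.4, -0.4, -0.3]
gripper_width: 0.0514
finger_force: 0.0
clock: 26.85
ee_pos: [0.4694, 0.2217, 0.2779]
orientation: [0.494, 0.87, 0.0, 0.0]
wrist_force: [-1.0, 0.1, -0.1]
gripper_width: 0.0515
finger_force: 0.0
clock: 27.48
ee_pos: [0.4693, 0.2222, 0.2777]
orientation: [0.701, 0.713, 0.0, 0.0]
wrist_force: [0.1, 0.2, 0.0]
gripper_width: 0.0512
finger_force: 0.0
[0.46930444 0.22215488 0.27773894] [[-1.74006825e-02  9.99848592e-01  9.56022073e-05]
 [ 9.99848596e-01  1.74006804e-02  2.27051398e-05]
 [ 2.10381586e-05  9.59828177e-05 -9.99999995e-01]]
```

```bash
python3 -m inch '[{"dx":-0.25,"dy":0.15,"dz":0,"turn":0.01,"hand":0.6},{"dx":-0.5,"dy":0.3,"dz":0,"turn":0.01,"hand":0.6},{"dx":-0.75,"dy":0.45,"dz":0,"turn":0.01,"hand":0.6},{"dx":-0.97,"dy":0.6,"dz":0,"turn":0.01,"hand":0.6},{"dx":-0.97,"dy":0.6,"dz":0.2,"turn":0.01,"hand":0.6},{"dx":-0.97,"dy":0.6,"dz":0.4,"turn":0.01,"hand":0.6},{"dx":-0.97,"dy":0.6,"dz":0.6,"turn":0.01,"hand":0.6},{"dx":-0.97,"dy":0.6,"dz":0.6,"turn":0.01,"hand":0.6},{"dx":-0.97,"dy":0.6,"dz":0.6,"turn":0.01,"hand":0.6}]'
```

```text
clock: 28.6
ee_pos: [0.5922, 0.0296, 0.1593]
orientation: [0.704, 0.71, 0.001, 0.001]
wrist_force: [1.0, -0.2, 0.2]
gripper_width: 0.0511
finger_force: 0.0
```

```bash
python3 -m inch '[{"dx":0,"dy":0,"dz":0.2,"turn":0,"hand":0.6},{"dx":0,"dy":0,"dz":0.3,"turn":0,"hand":0.6},{"dx":0,"dy":0,"dz":0.4,"turn":0,"hand":0.6},{"dx":0,"dy":0,"dz":0.4,"turn":0,"hand":0.6},{"dx":-0.04,"dy":0,"dz":0.4,"turn":0,"hand":0.6},{"dx":-0.08,"dy":0,"dz":0.4,"turn":0,"hand":0.6},{"dx":-0.1,"dy":0,"dz":0.4,"turn":0,"hand":0.6},{"dx":-0.1,"dy":0,"dz":0.4,"turn":0,"hand":0.6}]'
python3 -m inch '[{"dx":-0.005,"dy":0,"dz":0,"turn":0,"hand":0.6},{"dx":-0.01,"dy":0,"dz":0,"turn":0,"hand":0.6},{"dx":-0.01,"dy":0,"dz":0,"turn":0,"hand":0.6}]'
```

```text
clock: 29.6
ee_pos: [0.5917, 0.0091, 0.078]
orientation: [0.705, 0.709, 0.0, 0.0]
wrist_force: [-0.2, -0.7, 0.1]
gripper_width: 0.0511
finger_force: 0.0
clock: 29.98
ee_pos: [0.5914, 0.0078, 0.0776]
orientation: [0.705, 0.709, -0.0, -0.0]
wrist_force: [0.4, 0.3, -0.2]
gripper_width: 0.0511
finger_force: 0.0
```

```bash
python3 -m inch '[{"dx":-0.005,"dy":0,"dz":0,"turn":0,"hand":0.6},{"dx":-0.01,"dy":0,"dz":0,"turn":0,"hand":0.6},{"dx":-0.01,"dy":0,"dz":0,"turn":0,"hand":0.6}]'
```

```text
clock: 30.35
ee_pos: [0.5915, 0.0058, 0.0777]
orientation: [0.705, 0.709, 0.0, -0.0]
wrist_force: [0.7, 0.7, 0.5]
gripper_width: 0.0514
finger_force: 0.5
```

```bash
python3 -m inch '[{"dx":-0.005,"dy":0,"dz":0,"turn":0,"hand":0.6},{"dx":-0.01,"dy":0,"dz":0,"turn":0,"hand":0.6},{"dx":-0.01,"dy":0,"dz":0,"turn":0,"hand":0.6}]'
```

```text
clock: 30.72
ee_pos: [0.5915, 0.0038, 0.0777]
orientation: [0.705, 0.709, 0.0, -0.0]
wrist_force: [-0.0, 3.1, -0.4]
gripper_width: 0.0512
finger_force: 1.2
```

```bash
python3 -m inch '[{"dx":-0.005,"dy":0,"dz":0,"turn":0,"hand":0.6},{"dx":-0.01,"dy":0,"dz":0,"turn":0,"hand":0.6},{"dx":-0.01,"dy":0,"dz":0,"turn":0,"hand":0.6}]'
```

```text
clock: 31.1
ee_pos: [0.5915, 0.0036, 0.0777]
orientation: [0.705, 0.71, 0.001, -0.001]
wrist_force: [0.7, 10.0, 1.3]
gripper_width: 0.0513
finger_force: 5.3
```

Firm wall contact. I retreat and measure.

```bash
python3 -m inch '[{"dx":0.08,"dy":0,"dz":0,"turn":0,"hand":0.6},{"dx":0.15,"dy":0,"dz":0,"turn":0,"hand":0.6},{"dx":0.15,"dy":0,"dz":-0.3,"turn":0,"hand":0.6},{"dx":0.15,"dy":0,"dz":-0.6,"turn":0,"hand":0.6},{"dx":0.15,"dy":0,"dz":-0.9,"turn":0,"hand":0.6},{"dx":0.4,"dy":-0.1,"dz":-1,"turn":0,"hand":0.6},{"dx":0.7,"dy":-0.3,"dz":-1,"turn":0,"hand":0.6},{"dx":1,"dy":-0.5,"dz":-1,"turn":0,"hand":0.6},{"dx":1,"dy":-0.5,"dz":-1,"turn":0,"hand":0.6}]'
python3 lid.py L3; python3 edges.py L3.pkl; python3 - <<'E'
from h import *;import pickle
for n in("L2","L3"):
    T,S=pickle.load(open(n+".pkl","rb"));P=[]
    for c in(T,S):
        m=cv2.inRange(cv2.cvtColor(c["image"],cv2.COLOR_BGR2HSV),(100,100,40),(125,255,255));u,v,_=proj(c,[.565,-.09,.13]);k=np.zeros_like(m);cv2.circle(k,(int(u),int(v)),40,255,-1)
        C=max(cv2.findContours(m&k,cv2.RETR_EXTERNAL,cv2.CHAIN_APPROX_NONE)[0],key=cv2.contourArea);x,y,w,h=cv2.boundingRect(C);P.append((x+w/2,y+h/2,w,h))
    print(n,P,tri(T,P[0][:2],S,P[1][:2]))
# bystanders changed?
T0=pickle.load(open("top0.pkl","rb"));d=cv2.absdiff(T0["image"],T["image"]).max(2)
for nm,(x,y,w,h) in dict(bottle=(326,186,30,38),mug=(344,240,36,45),pot=(487,255,36,28),jar=(512,180,38,40),tin=(416,112,46,50),strainer=(134,260,90,60)).items():print(nm,(d[y:y+h,x:x+w]>40).mean().round(3))
E
```

```text
clock: 32.22
ee_pos: [0.4882, 0.2038, 0.2781]
orientation: [0.704, 0.71, 0.0, 0.0]
wrist_force: [0.3, -0.7, -0.6]
gripper_width: 0.0513
finger_force: 0.0
(475, 1036, 3) 0.7722007722007722
T
 lid +x [ 0.6417  0.1199 40.    ]
 lid -x [ 0.5117  0.354  40.    ]
 lid +y [-4.200e-03  4.612e-01  4.000e+01]
 lid -y [-0.1855  0.5274 40.    ]
S
 lid +x [ 0.6396  0.3286 40.    ]
 lid -y [-0.1864  0.3639 40.    ]
 chest foot +x [ 0.6392  0.8142 40.    ]  foot -y [-0.1858  0.3447 33.    ]
 chest rim +x [ 0.639   1.0642 34.    ]  rim -y [-0.1796  0.4746 40.    ]
L2 [(438.5, 220.5, 25, 23), (253.5, 300.0, 29, 34)] (array([ 0.57473337, -0.09794367,  0.1321974 ]), np.float64(0.001344957809458785))
L3 [(439.5, 220.5, 25, 23), (252.5, 300.0, 29, 34)] (array([ 0.57443363, -0.10000632,  0.13352625]), np.float64(0.001498937808754399))
bottle 0.13
mug 0.038
pot 0.0
jar 0.0
tin 0.0
strainer 0.0
```

```bash
python3 - <<'E'
from h import *;import pickle
A=(pickle.load(open("top0.pkl","rb")),pickle.load(open("scene0.pkl","rb")));B=pickle.load(open("L3.pkl","rb"))
for nm,lo,hi in(("yellow",(22,150,60),(34,255,255)),("mug",(3,110,50),(10,230,255))):
  for i,(w1) in enumerate(((320,180,60,120),(260,225,110,95))):
    x,y,w,h=w1
    for c in(A[i],B[i]):
        m=cv2.inRange(cv2.cvtColor(c["image"],cv2.COLOR_BGR2HSV),lo,hi)[y:y+h,x:x+w];M=cv2.moments(m,True);ys,xs=np.nonzero(m);print(nm,"TS"[i],round(M['m10']/M['m00']+x,2),round(M['m01']/M['m00']+y,2),int(M['m00']),xs.min()+x,xs.max()+x,ys.min()+y,ys.max()+y)
E
```

```text
yellow T 340.01 207.52 180 330 351 197 214
yellow T 341.86 208.12 147 330 351 195 214
yellow S 345.66 277.39 1069 334 358 251 304
yellow S 345.77 277.25 1079 334 358 251 304
mug T 360.6 262.49 1023 326 379 189 284
mug T 340.09 256.58 3234 320 379 180 299
mug S 289.47 259.41 288 265 356 232 280
mug S 288.41 263.22 338 265 356 232 301
```

The bottle and the other bystanders are unmoved, the lid is flush to within about 0.5 mm, and the cup is standing.

```bash
python3 -c "
from bench import *
print(hand_in())"
```

```text
the job is handed in; nothing more can be done
None
```

I handed the job in at about 32 s: the drawer is pushed home past its catch and the lid lies square and flush on the chest to within about 0.5 mm; the cup is still standing on it, and my image checks showed no bystander moved, though the arm partly spoiled the mug's check.

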